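# Swap the shaft in a sloping spring clamp

### The arm

A 6-joint arm with a two-finger parallel gripper is mounted at the origin on the work surface. World frame = base frame: x ahead of the robot, y to its left, z up, the work surface at z = 0. Lengths are in m, angles in rad, forces in N, time in s.
With the tool pointing down it reaches from about 0.35 to 0.8 m from the base axis. Payload 7.3 kg.
Tool frame: the origin (TCP) lies on the centre line of the jaws, within the pads' length; the fingertips stand arm.tip_reach ahead of it and the grasp point (between the pads) is the TCP (arm.tip_reach is the distance from the TCP to the fingertips, in m); z points along the fingers, y is the line along which they close (so a half turn about z gives the same grasp; the last joint's range is limited). The gripper opens to 85 mm and grips with 20 to 120 N. Pads are 22 mm wide; open, the fingers measure 114 mm over their backs; the gripper's body (76 mm by 85 mm) begins 54 mm behind the grasp point. The pads swing forward as they close: fully open they stand 13 mm farther back than shut.
Start: joints at [1.117, 0.342, 1.524, -0, 1.275, -0.146], TCP at [0.159, 0.5, 0.25] pointing down, gripper open.
Joint ranges: [-2.53, 2.53], [-0.77, 2.02], [0.04, 2.7], [-1, 4.14], [0.28, 2.66], [-3.11, 3.11]. Speed limits (rad/s): [2.57, 2.57, 3.14, 3.14, 3.14, 3.14].

### API

Orientations are given as a unit quaternion [x, y, z, w].
In Python, from bench import arm gives the robot as it stands. The module is installed in compiled form; this text tells all that it offers.
- The arm moves only by the tool jog_arm, never from a script. Its argument "targets" is one flat list of numbers, 6 for each row, row after row: the shift along the world's x, y, z in cm, then the turn, a rotation vector about the world's x, y, z in degrees. A call has 1 to 12 rows; each row is the pose to reach, as a shift and turn from the pose commanded when the call began; what a row does not reach only later rows make up. A row lasts 1/12 s, in which the tool goes at most 41.7 mm and 7.16 degrees, less where a joint would pass 70% of its speed; a pose out of reach is approached as far as the arm can. A call with a gripper value outside its range is refused whole. "hand" is the closure, from -1 (fully open) to 1 (shut), set as the call begins (left out, the last holds). The fingers move at their own pace and stop on an object; "grip_force" is the grip in N (left out, the last holds). Time passes only in rows, so rows that repeat a pose let the fingers close. It gives the time, the measured TCP pose, the force, the opening and the grip force at its end, in the units of the state.
- arm.sense(): the state, without advancing time (a new reading comes with each control period).
- arm.snapshot(name): name is "scene" or "top" or "wrist"; returns a dict with "pixels" (420x560x3 uint8, red, green, blue), "range_z" (420x560 float32, m along the optical axis (not along the pixel's ray), 0 where there is no reading), "fx", "fy", "cx", "cy" (pixels), "world_to_cam" (4x4, takes a point from world to camera coordinates). Camera axes: x right, y down, z forward; pixel columns grow to the right and rows downward; lengths in m; the calibration is good to about 2 mm. The wrist camera is an equidistant fisheye: a pixel r from the principal point sees the ray r / f radians off the axis. A picture is of the moment at which its call begins.
- arm.hand_in(): hands the job in; it is judged then, once.
The state is a dict: "time": time; "joint_pos": joint angles; "dq": joint speeds; "joint_torque": joint torques, N m; "position": TCP position; "orientation": TCP orientation; "contact_force": force on the tool from outside, world axes, zero at the start; "torque": the same for the moment, N m; "width": opening from 0.0 (shut) to 1.0 (fully open); "grasp_force": force on a finger pad.
Only numpy, scipy, OpenCV 4.12 (cv2) and the standard library are available. Lean on these libraries where they do the work, as an engineer would, in place of code of your own. Each camera call takes 0.05 s, during which the arm holds its last target. There are 200 camera calls.

### The job

Pull the finished bright shaft out of the sloping spring clamp and lay it in the green saddle. Then push the black blank into the clamp, centred lengthwise between the jaws and fully home, keeping hold of it until both jaws have closed over it, and only then let go. Do not drop either shaft from a height, and leave the brass shaft and everything else on the bench where it is.

Things in the scene. Friction and masses are not known exactly. Their poses are not given: they have to be found in the camera images.
- finished_mid (a point): middle of the finished shaft: bright polished steel round bar 18 mm in diameter and 130 mm long with rounded ends, about 0.24 kg; the point is on its axis, half-way along; x runs along the axis. It starts in the sloping clamp, gripped by the jaws.
- blank_mid (a point): middle of the blank shaft: black round bar 18 mm in diameter and 130 mm long with rounded ends, about 0.24 kg; x runs along the axis. It starts in one of the two bare-wood saddles.
- brass_shaft_mid (a point): middle of the brass shaft: yellow round bar 18 mm in diameter and 130 mm long with rounded ends, about 0.24 kg; x along the axis. It lies in the other bare-wood saddle and is left alone.
- saddle_green: green saddle, empty at the start, where the finished shaft goes: fixed plank 130 x 56 x 15 mm with two V posts 52 mm high, 14 mm thick, 47 mm either side of the middle (80 mm gap for fingers). Origin on the bench under its middle; x runs along the shaft, whose axis lies level 48 mm above the bench, its middle over the origin (within 5 mm at the start).
- saddle_a: bare-wood saddle that carries the blank: fixed plank 130 x 56 x 15 mm with two V posts 52 mm high, 14 mm thick, 47 mm either side of the middle (80 mm gap for fingers). Origin on the bench under its middle; x runs along the shaft, whose axis lies level 48 mm above the bench, its middle over the origin (within 5 mm at the start).
- saddle_b: bare-wood saddle that carries the brass shaft: fixed plank 130 x 56 x 15 mm with two V posts 52 mm high, 14 mm thick, 47 mm either side of the middle (80 mm gap for fingers). Origin on the bench under its middle; x runs along the shaft, whose axis lies level 48 mm above the bench, its middle over the origin (within 5 mm at the start).
- clamp: sloping spring clamp on a fixed blue stand, facing the robot at 28 degrees. Origin: the middle of a seated shaft, on its axis, 140 mm above the bench. x runs along the seated shaft, climbing 28 degrees away from the robot; y is level, across it; z points out of the mouth, 28 degrees off vertical. Steel V rests at x = -46 and +46 mm carry the shaft; between them metal is 30 mm or more below its axis.
- clamp_mouth (a point): centre of the clamp's mouth, 30 mm along z from its origin, same axes. Red jaws 18 mm long at x = -46 and +46 mm leave a 74 mm gap for fingers. Their lips are 28 mm apart here, narrowing (jaws shut) to 9 mm at rounded noses 7.5 mm above the seated axis. A shaft pushed along -z (10 to 20 N) spreads the noses, which spring shut over it at the rests; pulling it out along +z takes 10 to 20 N.
- nozzle_tip (a point): tip of the stiff orange coolant pipe (10 mm thick) that rises from the stand's back right corner to 280 mm above the bench and overhangs the clamp from behind: the tip is 262 mm above the bench, 35 mm beyond the middle of the seated shaft. x points horizontally away from the robot, along the stand. It blocks a straight-down approach and must be passed on the robot's side.
- jaw_left (a joint): slide of the jaw on the clamp's +y side, in m: 0 shut on nothing, about 0.0025 closed on a seated shaft, 0.0047 when a shaft is half-way past the noses, 0.008 the stop. Sprung shut (about 3.5 N on a seated shaft).
- jaw_right (a joint): the same for the jaw on the -y side.
- oil_can: yellow plastic oil bottle with a red cap, 48 mm wide, 125 mm tall, origin under its middle. A bystander, to be left alone.
- bearing: steel bearing ring lying flat, 52 mm across, 15 mm high. A bystander, to be left alone.
- screwdriver: screwdriver lying on the bench near the robot. A bystander, to be left alone.
- timber: dark wood block 70 x 120 x 55 mm. A bystander, to be left alone.
- tub: green plastic bowl 90 mm across, 50 mm high. A bystander, to be left alone.
- wrench: steel wrench lying on the bench. A bystander, to be left alone.
Mind the look-alikes: they are no part of the job. What is meant by the part that bears finished_mid is not purple, and is the smaller of those in its own colour.

How it is judged:
By the outcome, as a careful person would: the job done as asked, in the order asked, and still so for the second after the job is handed in, with the robot touching nothing.
It also fails if it takes over 61 s, if anything falls off the work surface, if the arm or the gripper's body presses on something with over 40 N, if the wrist force passes 120 N, or if a joint passes its speed limit or range.

## Working session

There is one attempt and no reset: what is moved stays moved. The work goes in short steps, Python scripts to look and compute and a tool call to move; the robot and the scene stay as the last step left them, time stands still between calls to the robot, and variables do not carry over. Pictures are saved under pics/ and viewed, at most 10 in all, crops included, and the job is handed in when it is done.

Besides the shell and the picture viewer there is one more tool, called after "Call:" by a JSON object that holds its "op" and its "data", one argument or row to a line. jog_arm: Moves the arm, as the interface text tells. Its arguments: {"type":"object","properties":{"targets":{"type":"array","items":{"type":"number"}},"hand":{"type":"number"},"grip_force":{"type":"number"}},"required":["targets"]}

```bash
mkdir -p pics; cat > h.py <<'E'
import numpy as np, cv2
from bench import arm
def snap(n):
    s=arm.snapshot(n); np.savez('pics/'+n+'.npz',**{k:np.asarray(v) for k,v in s.items()}); return s
def load(n): return dict(np.load('pics/'+n+'.npz'))
def cloud(s):
    d=s['range_z']; v,u=np.mgrid[:d.shape[0],:d.shape[1]]
    P=np.stack([(u-s['cx'])/s['fx']*d,(v-s['cy'])/s['fy']*d,d,np.ones_like(d)],-1)
    return (P@np.linalg.inv(s['world_to_cam']).T)[...,:3]
def save(s,f,crop=None,k=1):
    p=s['pixels'][...,::-1]
    if crop: a,b,c,d=crop; p=p[b:d,a:c]
    cv2.imwrite('pics/'+f,cv2.resize(p,None,fx=k,fy=k,interpolation=cv2.INTER_CUBIC))
E
python3 - <<'E'
from h import *
for n in('scene','top'): save(snap(n),n+'1.png')
print(arm.sense(),arm.tip_reach)
E
```

```text
{'time': 0.1, 'joint_pos': array([ 1.11698827e+00,  3.42636533e-01,  1.52491051e+00, -1.05801120e-05,
        1.27541074e+00, -1.46004948e-01]), 'dq': array([-0.0009619 , -0.00138543, -0.003913  , -0.00121725,  0.00099018,
       -0.00130577]), 'joint_torque': array([ 6.52467152e-04, -4.34450519e+01, -2.46495044e+01, -1.99533961e-04,
        4.54346693e-03, -1.81163705e-05]), 'position': array([0.15889477, 0.50003072, 0.24970785]), 'orientation': array([ 1.53293169e-01,  9.88180519e-01, -6.53593437e-04, -1.96816892e-04]), 'contact_force': array([-0.77853798, -0.36346365,  0.66422989]), 'torque': array([ 0.0465656 ,  0.0305695 , -0.01433233]), 'grasp_force': 0.0, 'width': 0.9989096817426717} 0.019
```

View pics/scene1.png

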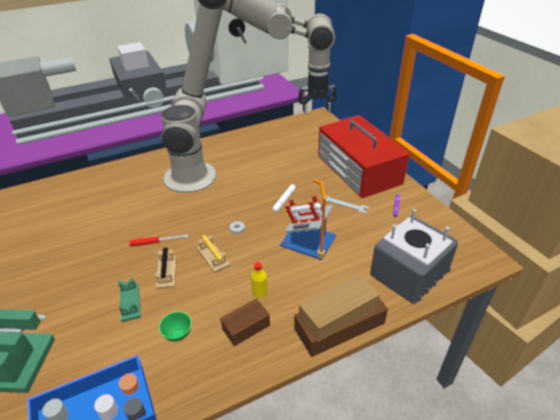

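View pics/top1.png

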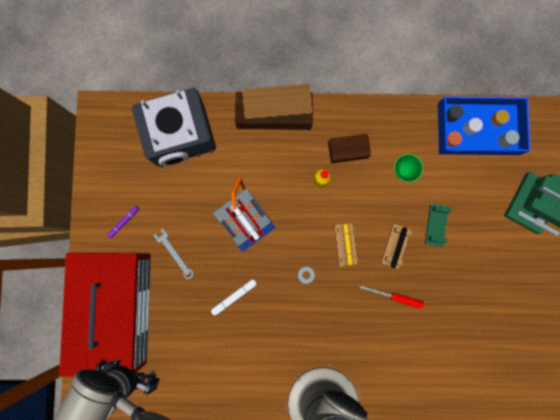

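Candidates for the finished shaft in the top view are the bar in the clamp (240,222), the white bar on the bench (234,297, larger) and the purple bar (123,222). The clamp one fits: it is bright, not purple, the smaller, and gripped by the jaws. The black blank is at (399,247), the brass shaft at (348,244), the green saddle at (437,225) and the pipe at (238,190). Next I confirm with a crop and measure.

```bash
cat > m.py <<'E'
from h import *
for n in('top','scene'):
    s=load(n); C=cloud(s); p=s['pixels'].astype(int); hsv=cv2.cvtColor(s['pixels'],cv2.COLOR_RGB2HSV).astype(int)
    z=C[...,2]; H,S,V=hsv[...,0],hsv[...,1],hsv[...,2]; ok=s['range_z']>0
    def box(x0,x1,y0,y1): return ok&(C[...,0]>x0)&(C[...,0]<x1)&(C[...,1]>y0)&(C[...,1]<y1)
    def rep(name,m):
        m=cv2.morphologyEx(m.astype(np.uint8),cv2.MORPH_OPEN,np.ones((2,2)))
        k,L,st,_=cv2.connectedComponentsWithStats(m)
        if k<2: print(n,name,'none'); return
        Q=C[L==1+np.argmax(st[1:,4])]
        c=Q.mean(0); w,v=np.linalg.eigh(np.cov(Q.T)); d=v[:,2]; t=(Q-c)@d
        e=c+d*(t.max()+t.min())/2
        print(n,name,len(Q),'mid',e.round(4),'dir',d.round(3),'len',np.ptp(t).round(3),'zmed/max',np.median(Q[:,2]).round(4),Q[:,2].max().round(4))
    r=box(0.15,0.7,-.5,.5)
    if n=='top':
        for u,v in((240,222),(234,297),(399,247),(348,244),(437,225),(238,185)): print((u,v),C[v,u].round(3))
    rep('black',r&(V<60)&(z>.035)&(z<.075))
    rep('brass',r&(H>20)&(H<35)&(S>170)&(z>.03)&(z<.065))
    rep('green',box(.2,.6,-.5,-.15)&(H>65)&(H<95)&(S>80)&(z>.01)&(z<.062))
    rep('finished',box(.25,.6,.05,.4)&(S<50)&(V>150)&(z>.09))
    rep('white',box(.1,.6,.05,.4)&(S<50)&(V>150)&(z<.05))
    rep('pipe',box(.25,.7,.0,.4)&(H>3)&(H<18)&(S>180)&(z>.16))
    rep('red',box(.25,.7,.0,.4)&((H<5)|(H>174))&(S>120)&(z>.12))
E
python3 - <<'E'
exec(open('m.py').read())
a=load('top');b=load('scene')
A=cv2.resize(a['pixels'][170:320,190:340],(400,400),interpolation=2);B=cv2.resize(b['pixels'][165:265,260:360],(400,400),interpolation=2)
cv2.imwrite('pics/crop.png',np.hstack([A,B])[...,::-1])
E
```

```text
(240, 222) [0.543 0.253 0.102]
(234, 297) [0.318 0.274 0.019]
(399, 247) [ 0.476 -0.224  0.057]
(348, 244) [ 0.484 -0.071  0.054]
(437, 225) [ 0.546 -0.354  0.021]
(238, 185) [ 0.669  0.27  -0.004]
top black 188 mid [ 0.4733 -0.2281  0.049 ] dir [-0.949  0.315 -0.002] len 0.122 zmed/max 0.0551 0.0636
top brass 130 mid [ 0.4625 -0.0745  0.0525] dir [-0.99  -0.124 -0.071] len 0.098 zmed/max 0.0557 0.0641
top green 634 mid [ 0.4828 -0.1033  0.6838] dir [-0.083  0.355  0.931] len 1.509 zmed/max 0.0163 1.3949
top finished 222 mid [0.5144 0.2062 0.7057] dir [-0.035 -0.043  0.998] len 1.385 zmed/max 0.1419 1.3949
top white 406 mid [0.3999 0.1968 0.6852] dir [ 0.125 -0.113  0.986] len 1.423 zmed/max 0.0201 1.3949
top pipe 131 mid [0.6356 0.2593 0.1388] dir [-0.203 -0.051  0.978] len 0.3 zmed/max 0.2643 0.2854
top red 42 mid [0.5207 0.1988 0.7533] dir [-0.104 -0.075  0.992] len 1.294 zmed/max 0.1695 1.3949
scene black 90 mid [ 0.4838 -0.2236  0.0512] dir [-0.948  0.316 -0.04 ] len 0.113 zmed/max 0.0533 0.0591
scene brass 43 mid [ 0.4737 -0.0721  0.0519] dir [-0.982 -0.02  -0.189] len 0.078 zmed/max 0.0551 0.0601
scene green 481 mid [ 1.0569 -0.3535  0.4624] dir [-0.76   0.002 -0.65 ] len 1.447 zmed/max 0.016 1.0569
scene finished 126 mid [0.5336 0.2262 0.1269] dir [-0.631 -0.097 -0.77 ] len 0.13 zmed/max 0.1319 0.1724
scene white 215 mid [ 0.8807 -0.0483  0.4576] dir [-0.711  0.413 -0.569] len 1.772 zmed/max 0.0162 1.0569
scene pipe 26 mid [0.4542 0.3526 0.1396] dir [-0.659  0.445 -0.606] len 0.464 zmed/max 0.2735 0.2806
scene red 63 mid [0.5899 0.2479 0.1561] dir [-0.408 -0.209  0.889] len 0.06 zmed/max 0.1514 0.1833
```

View pics/crop.png

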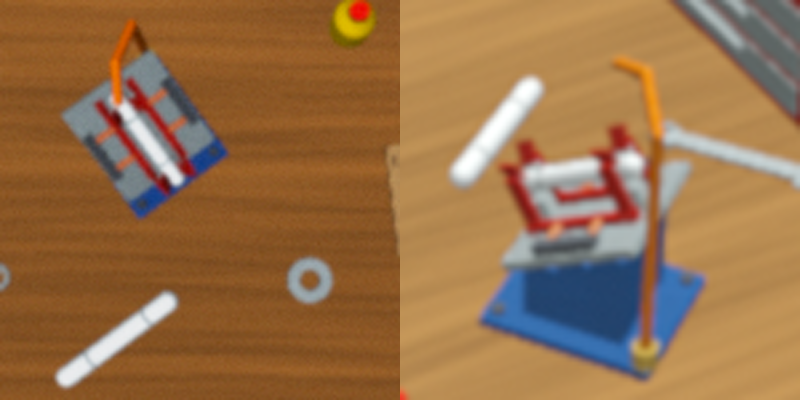

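The crop shows the clamped bar (left half ~(148,140), right half ~(580,165)) is shorter than the loose white one, so it is the finished shaft. The orange pipe tip overhangs its upper end. Depth has flying pixels, so I'll use outlines intersected with known heights.

```bash
cat >> h.py <<'E'
def onplane(s,uv,z):
    M=np.linalg.inv(s['world_to_cam']); uv=np.atleast_2d(uv).astype(float)
    r=np.c_[(uv[:,0]-s['cx'])/s['fx'],(uv[:,1]-s['cy'])/s['fy'],np.ones(len(uv))]@M[:3,:3].T
    return M[:3,3]+r*((z-M[2,3])/r[:,2])[:,None]
E
cat > m2.py <<'E'
from h import *
s=load('top');hsv=cv2.cvtColor(s['pixels'],cv2.COLOR_RGB2HSV).astype(int);H,S,V=np.moveaxis(hsv,-1,0)
def blob(name,m,b,z):
    k=np.zeros(m.shape,np.uint8); k[b[1]:b[3],b[0]:b[2]]=m[b[1]:b[3],b[0]:b[2]]
    n,L,st,_=cv2.connectedComponentsWithStats(k); Lb=1+np.argmax(st[1:,4]); v,u=np.where(L==Lb)
    W=onplane(s,np.c_[u,v],z)[:,:2]; (c,sz,a)=cv2.minAreaRect((W*1000).astype(np.float32))
    bx=cv2.boxPoints((c,sz,a)); e=bx[1]-bx[0]; f=bx[2]-bx[1]; l=e if np.hypot(*e)>np.hypot(*f) else f
    yaw=np.degrees(np.arctan2(l[1],l[0])); yaw=(yaw+90)%180-90
    print(name,len(u),'c',np.round(c,1),'mean',(W.mean(0)*1000).round(1),'size',np.round(sz,0),'long-axis yaw',yaw.round(1))
blob('black',V<50,(385,215,415,280),.05)
blob('brass',(H>22)&(H<33)&(S>190)&(V>150),(333,215,363,275),.054)
blob('woodA',((V>140)&(H>8)&(H<25)&(S<170))|(V<50),(378,215,415,280),.02)
blob('green',(H>65)&(H<95)&(S>80),(420,200,455,250),.03)
blob('blue',(H>100)&(H<122)&(S>150),(205,180,285,260),.005)
blob('white',(S<60)&(V>150),(205,275,262,320),.016)
M=(S<60)&(V>185)
blob('fin',M,(225,200,268,245),.15)
# finished shaft ray-by-ray with tilted axis: ends by pixel
k=np.zeros(M.shape,np.uint8);k[200:245,225:268]=M[200:245,225:268]
v,u=np.where(k>0);print('fin px',u.min(),u.max(),v.min(),v.max())
C=cloud(s)
q=(H>3)&(H<18)&(S>180)&(C[...,2]>.2)&(C[...,2]<.3); q[:150]=0;q[250:]=0;q[:,:200]=0;q[:,280:]=0
v,u=np.where(q);print('pipe',onplane(s,[[u[v.argmax()],v.max()]],.262).round(3),(u[v.argmax()],v.max()))
E
python3 m2.py
```

```text
black 169 c [ 476.6 -224.5] mean [ 476.8 -224.7] size [ 13. 123.] long-axis yaw -18.1
brass 52 c [485.  -68.4] mean [485.  -68.7] size [52.  9.] long-axis yaw 7.9
woodA 328 c [ 484.9 -210.6] mean [ 484.3 -210. ] size [ 27. 135.] long-axis yaw -19.1
green 692 c [ 546.3 -352. ] mean [ 546.6 -349.5] size [ 59. 123.] long-axis yaw -9.0
blue 60 c [531.6 173.5] mean [530.5 174.9] size [18. 37.] long-axis yaw -53.7
white 416 c [318.4 276.3] mean [317.8 276.9] size [ 24. 164.] long-axis yaw -53.0
fin 172 c [536.  233.2] mean [536.8 233.4] size [104.  14.] long-axis yaw 37.7
fin px 231 257 207 238
pipe [[0.568 0.257 0.262]] (np.int64(234), np.int64(208))
```

```bash
cat >> h.py <<'E'
from scipy.spatial.transform import Rotation as Ro
ORG=np.array([.538,.234,.140]); PSI=37.0
def clampR(psi=None,tilt=28):
    p=np.radians(PSI if psi is None else psi); t=np.radians(tilt)
    x=np.array([np.cos(t)*np.cos(p),np.cos(t)*np.sin(p),np.sin(t)]); y=np.array([-np.sin(p),np.cos(p),0]); return np.c_[x,y,np.cross(x,y)]
def toolR(psi,tilt): # tool y=+y of shaft frame, z=-z
    R=clampR(psi,tilt); return np.c_[-R[:,0],R[:,1],-R[:,2]]
def go(p,psi,tilt):
    st=arm.sense(); rv=(Ro.from_matrix(toolR(psi,tilt))*Ro.from_quat(st['orientation']).inv()).as_rotvec(degrees=True)
    print('shift cm',((np.array(p)-st['position'])*100).round(2),'turn',rv.round(2),'|',np.linalg.norm(rv).round(1)); return st
E
python3 - <<'E'
from h import *
R=clampR(); go(ORG+.12*R[:,2],PSI,28)
s=snap('wrist');M=np.linalg.inv(s['world_to_cam']);print('cam in world',M[:3,3],M[:3,2],s['fx'],s['cx'],s['cy'])
E
```

```text
shift cm [ 33.41 -29.99  -0.38] turn [  4.97 -28.66  53.53] | 60.9
cam in world [0.09090683 0.52198929 0.37432642] [ 0.26899744 -0.08649664 -0.95924903] 325.19226210127806 269.9409837246453 204.19515792725315
```

Call:
{"op": "jog_arm", "data": {
  "targets": [33.4,-30,0,5,-28.7,53.5,33.4,-30,0,5,-28.7,53.5,33.4,-30,0,5,-28.7,53.5,33.4,-30,0,5,-28.7,53.5,33.4,-30,0,5,-28.7,53.5,33.4,-30,0,5,-28.7,53.5,33.4,-30,0,5,-28.7,53.5,33.4,-30,0,5,-28.7,53.5,33.4,-30,0,5,-28.7,53.5,33.4,-30,0,5,-28.7,53.5,33.4,-30,0,5,-28.7,53.5,33.4,-30,0,5,-28.7,53.5],
  "hand": -1
}}

```text
time: 1.15
position: [0.4584, 0.2314, 0.2494]
orientation: [-0.31, 0.919, 0.078, 0.23]
contact_force: [1.5, 2.1, 0.1]
width: 1.0
grasp_force: 0.0
```

```bash
python3 - <<'E'
from h import *
R=clampR(); st=go(ORG+.12*R[:,2],PSI,28); print(st['position'],st['joint_pos'],st['contact_force'],st['time'])
save(snap('wrist'),'w1.png',None,1.4)
E
```

```text
shift cm [ 3.46 -3.13 -0.35] turn [-0.12  0.01 -0.24] | 0.3
[0.45840816 0.23135797 0.24944279] [ 0.19623971  0.10935889  1.94229132  0.34003229  0.67184607 -2.24663888] [1.49072681 2.13628153 0.09907347] 1.15
```

View pics/w1.png

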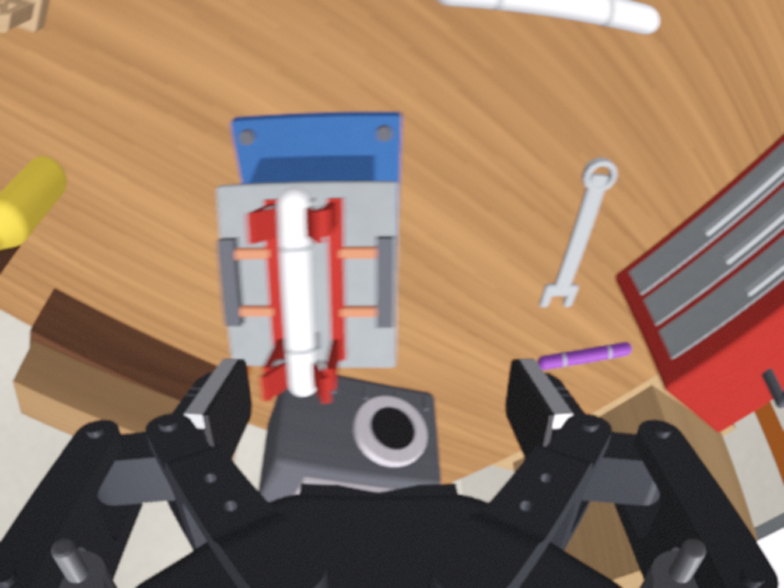

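The wrist view shows the bright shaft in the clamp from (292,195) to (303,392). The fingers straddle it, and the wrench, purple bar and toolbox are clear at right. I'll measure its axis in the clamp plane.

```bash
cat >> h.py <<'E'
def wray(s,uv):
    uv=np.atleast_2d(uv).astype(float); d=uv-[s['cx'],s['cy']]; d=d*[1/s['fx'],1/s['fy']]; th=np.hypot(*d.T)
    r=np.c_[d*(np.sin(th)/np.maximum(th,1e-9))[:,None],np.cos(th)]
    M=np.linalg.inv(s['world_to_cam']); return M[:3,3],r@M[:3,:3].T
def wplane(s,uv,o,n):
    c,r=wray(s,uv); return c+r*(((o-c)@n)/(r@n))[:,None]
def shaft(s,mask,b,o,R,r=.0):
    k=np.zeros(mask.shape,np.uint8); k[b[1]:b[3],b[0]:b[2]]=mask[b[1]:b[3],b[0]:b[2]]
    n,L,st,_=cv2.connectedComponentsWithStats(k); v,u=np.where(L==1+np.argmax(st[1:,4]))
    Q=(wplane(s,np.c_[u,v],o+r*R[:,2],R[:,2])-o)@R*1000; q=Q[:,:2]
    (c,sz,a)=cv2.minAreaRect(q.astype(np.float32)); xs=np.arange(-55,56,10)
    mids=np.array([[x,(q[abs(q[:,0]-x)<5][:,1].min()+q[abs(q[:,0]-x)<5][:,1].max())/2] for x in xs if (abs(q[:,0]-x)<5).sum()>5])
    f=np.polyfit(*mids.T,1)
    print('n',len(u),'x ends',q[:,0].min().round(1),q[:,0].max().round(1),'y at0',f[1].round(1),'slope deg',np.degrees(f[0]).round(2),'rect',np.round(c,1),np.round(sz,1),'mids',mids[:,1].round(1))
E
python3 - <<'E'
from h import *
s=load('wrist');hsv=cv2.cvtColor(s['pixels'],cv2.COLOR_RGB2HSV).astype(int);H,S,V=np.moveaxis(hsv,-1,0)
shaft(s,(S<40)&(V>205),(185,125,245,290),ORG,clampR())
tp=ORG+.035*np.array([np.cos(np.radians(PSI)),np.sin(np.radians(PSI)),0]);tp[2]=.262;print(tp)
E
```

```text
n 3002 x ends -58.1 70.0 y at0 -1.0 slope deg 0.27 rect [ 5.9 -0.5] [128.1  19.9] mids [-0.9 -1.9 -1.9 -0.7 -0.9 -0.7 -0.8 -0.7 -0.8 -0.2  0.1 -2.4]
[0.56595224 0.25506353 0.262     ]
```

```bash
cat >> h.py <<'E'
def wcloud(s):
    d=s['range_z']; v,u=np.mgrid[:d.shape[0],:d.shape[1]]
    c,r=wray(s,np.c_[u.ravel(),v.ravel()]); M=s['world_to_cam'][:3,:3]
    return (c+r*(d.ravel()/(r@M[2]))[:,None]).reshape(d.shape+(3,))
def jaws(s):
    R=clampR(); Q=((wcloud(s)-ORG)@R*1000); hsv=cv2.cvtColor(s['pixels'],cv2.COLOR_RGB2HSV).astype(int);H,S,V=np.moveaxis(hsv,-1,0)
    m=((H<6)|(H>172))&(S>150)&(V>60)&(abs(Q)<90).all(-1)
    for lo,hi in((12,22),(22,28),(28,36)):
        for sx in(-1,1):
            for sy in(-1,1):
                k=m&(Q[...,2]>lo)&(Q[...,2]<hi)&(Q[...,0]*sx>0)&(Q[...,1]*sy>0)
                if k.sum()>8: print('z',lo,hi,'jaw',sx,sy,k.sum(),'x',np.percentile(Q[k][:,0],[3,97]).round(1),'y',np.percentile(Q[k][:,1],[3,97]).round(1),'zmax',Q[k][:,2].max().round(1))
    w=(S<40)&(V>205)&(abs(Q)<90).all(-1)&(abs(Q[...,1])<6)&(abs(Q[...,0])<70)
    if w.sum()>50: print('white ridge z',np.percentile(Q[w][:,2],[50,90]).round(1),'x',np.percentile(Q[w][:,0],[.5,99.5]).round(1))
E
python3 - <<'E'
from h import *
jaws(load('wrist'))
E
```

```text
z 12 22 jaw -1 -1 147 x [-49.6 -34.5] y [-13.7  -9.8] zmax 22.0
z 12 22 jaw -1 1 163 x [-48.5 -35.1] y [ 9.6 21.8] zmax 21.8
z 12 22 jaw 1 -1 137 x [42.1 55.9] y [-19.6  -9.5] zmax 22.0
z 12 22 jaw 1 1 110 x [42. 56.] y [10.  21.1] zmax 21.7
z 22 28 jaw -1 -1 150 x [-49.6 -35.6] y [-18.9 -12.7] zmax 28.0
z 22 28 jaw -1 1 120 x [-49.9 -35.9] y [13.9 20.2] zmax 28.0
z 22 28 jaw 1 -1 131 x [42.  56.4] y [-19.2 -12.4] zmax 28.0
z 22 28 jaw 1 1 91 x [41.5 57.1] y [14.  20.4] zmax 28.0
z 28 36 jaw -1 -1 60 x [-49.4 -35. ] y [-18.6 -15.4] zmax 29.6
z 28 36 jaw -1 1 42 x [-48.7 -37.5] y [16.7 20.3] zmax 29.7
z 28 36 jaw 1 -1 44 x [41.8 55.8] y [-18.5 -15.1] zmax 30.1
z 28 36 jaw 1 1 40 x [41.9 56.5] y [16.5 19.2] zmax 29.9
white ridge z [7.4 8.5] x [-57.8  65.1]
```

```bash
sed -i 's/^ORG=.*/PSI=37.2; ORG=np.array([.538,.234,.140])/; s/; PSI=37.0$//' h.py; cat >> h.py <<'E'
ORG=ORG+clampR()@np.array([.0034,-.0002,-.001])
E
python3 - <<'E'
from h import *
R=clampR(); print(ORG,R[:,2]); G=ORG+.001*R[:,0]
go(G+.10*R[:,2],PSI,28); go(G,PSI,28)
E
```

```text
[0.54088607 0.23593956 0.14071326] [-0.37394815 -0.28384209  0.88294759]
shift cm [ 3.88 -1.79 -2.09] turn [0.02 0.39 0.26] | 0.5
shift cm [  7.62   1.05 -10.92] turn [0.02 0.39 0.26] | 0.5
```

Call:
{"op": "jog_arm", "data": {
  "targets": [3.9,-1.8,-2.1,0,0.4,0.3,3.9,-1.8,-2.1,0,0.4,0.3,3.9,-1.8,-2.1,0,0.4,0.3,3.9,-1.8,-2.1,0,0.4,0.3,3.9,-1.8,-2.1,0,0.4,0.3]
}}

```text
time: 1.62
position: [0.4971, 0.2146, 0.2289]
orientation: [-0.31, 0.92, 0.08, 0.226]
contact_force: [-0.3, 0.6, 0.5]
width: 0.998
grasp_force: 0.0
```

```bash
python3 - <<'E'
from h import *
R=clampR(); G=ORG+.001*R[:,0]
st=go(G,PSI,28);print(st['joint_pos'].round(2),st['dq'].round(3))
s=snap('wrist');hsv=cv2.cvtColor(s['pixels'],cv2.COLOR_RGB2HSV).astype(int);H,S,V=np.moveaxis(hsv,-1,0)
shaft(s,(S<40)&(V>205),(195,125,345,320),ORG,R); jaws(s)
E
```

```text
shift cm [ 4.44  2.19 -8.77] turn [-0.12 -0.45 -0.18] | 0.5
[ 0.14  0.19  1.9   0.39  0.66 -2.35] [ 0.008 -0.012 -0.     0.002 -0.005 -0.006]
n 3571 x ends -62.6 67.3 y at0 1.3 slope deg -0.06 rect [2.4 1.6] [ 17.2 129.9] mids [1.5 0.7 1.4 1.3 1.2 1.8 1.7 1.3 1.2 1.4 1.4 0.7]
z 12 22 jaw -1 -1 190 x [-53.3 -38.4] y [-12.1  -7.7] zmax 21.9
z 12 22 jaw -1 1 187 x [-52.9 -38.8] y [ 9.4 21.7] zmax 22.0
z 12 22 jaw 1 -1 217 x [38.2 53.6] y [-20.1  -7.7] zmax 22.0
z 12 22 jaw 1 1 184 x [38.5 52.6] y [ 9.4 21.9] zmax 22.0
z 22 28 jaw -1 -1 153 x [-53.2 -38. ] y [-17.  -11.9] zmax 28.0
z 22 28 jaw -1 1 151 x [-53.2 -37.7] y [13.7 20.9] zmax 28.0
z 22 28 jaw 1 -1 131 x [38.  53.7] y [-19.2 -12.5] zmax 28.0
z 22 28 jaw 1 1 120 x [38.5 52.2] y [12.9 20.4] zmax 28.0
z 28 36 jaw -1 -1 149 x [-53.  -38.2] y [-18.2 -14.7] zmax 30.7
z 28 36 jaw -1 1 159 x [-52.7 -37.8] y [16.6 20.8] zmax 30.9
z 28 36 jaw 1 -1 108 x [38.4 53.6] y [-19. -15.] zmax 30.4
z 28 36 jaw 1 1 100 x [38.5 53.1] y [16.2 20.4] zmax 30.7
white ridge z [8.4 9.4] x [-61.5  60.9]
```

Call:
{"op": "jog_arm", "data": {
  "targets": [0.7,-0.5,0,-0.1,-0.4,-0.2,0.7,-0.5,-0.1,-0.1,-0.4,-0.2,2.0,0.4,-3.1,-0.1,-0.4,-0.2,3.2,1.35,-6.0,-0.1,-0.4,-0.2,3.9,1.9,-7.6,-0.1,-0.4,-0.2,4.35,2.25,-8.7,-0.1,-0.4,-0.2,4.35,2.25,-8.7,-0.1,-0.4,-0.2,4.35,2.25,-8.7,-0.1,-0.4,-0.2]
}}

```text
time: 2.33
position: [0.5414, 0.2366, 0.1415]
orientation: [-0.309, 0.92, 0.077, 0.229]
contact_force: [1.6, 0.1, 0.5]
width: 0.999
grasp_force: 0.0
```

```bash
echo "ORG=ORG+clampR()@np.array([0,.001,.0004])" >> h.py; python3 - <<'E'
from h import *
st=arm.sense(); print((st['position']-ORG)@clampR()*1000); go(ORG,PSI,28); print(st['contact_force'],st['torque'])
E
```

```text
[ 1.07384207 -0.74075229 -0.04880716]
shift cm [-0.12  0.   -0.05] turn [-0.01 -0.07  0.04] | 0.1
[1.62606103 0.06157616 0.51778484] [-0.13546179  0.12967251  0.02786631]
```

Call:
{"op": "jog_arm", "data": {
  "targets": [-0.05,0.05,0,0,0,0,-0.05,0.05,0,0,0,0,-0.05,0.05,0,0,0,0,-0.05,0.05,0,0,0,0,-0.05,0.05,0,0,0,0,-0.05,0.05,0,0,0,0,-0.05,0.05,0,0,0,0,-0.05,0.05,0,0,0,0],
  "hand": 1,
  "grip_force": 80
}}

```text
time: 3.0
position: [0.541, 0.2369, 0.1424]
orientation: [-0.309, 0.92, 0.077, 0.23]
contact_force: [-3.6, -1.7, 5.7]
width: 0.183
grasp_force: 77.9
```

Call:
{"op": "jog_arm", "data": {
  "targets": [-0.2,-0.15,0.45,0,0,0,-0.4,-0.3,0.9,0,0,0,-0.6,-0.45,1.35,0,0,0,-0.8,-0.6,1.8,0,0,0,-1.2,-0.9,2.65,0,0,0,-1.6,-1.2,3.55,0,0,0,-2.2,-1.7,5.3,0,0,0,-3.0,-2.3,7.1,0,0,0,-3.7,-2.8,8.8,0,0,0,-3.7,-2.8,8.8,0,0,0]
}}

```text
time: 3.83
position: [0.5046, 0.2083, 0.2342]
orientation: [-0.309, 0.919, 0.076, 0.232]
contact_force: [0.2, 0.4, -1.2]
width: 0.182
grasp_force: 79.7
```

```bash
python3 - <<'E'
from h import *
st=arm.sense(); R=Ro.from_quat(st['orientation']).as_matrix()
s=snap('wrist');hsv=cv2.cvtColor(s['pixels'],cv2.COLOR_RGB2HSV).astype(int);H,S,V=np.moveaxis(hsv,-1,0)
# shaft in tool-aligned shaft frame (x=-toolx,y=tooly,z=-toolz)
F=np.c_[-R[:,0],R[:,1],-R[:,2]]
shaft(s,(S<40)&(V>190),(150,100,400,420),st['position'],F); jaws(s)
save(s,'w2.png')
# green saddle target, hover
print(st['joint_pos'].round(2)); go([.546,-.351,.16],-9,0)
E
```

```text
n 8283 x ends -64.1 42.1 y at0 0.5 slope deg 0.01 rect [-11.    0.6] [106.2  16.6] mids [0.6 0.6 0.6 0.6 0.6 0.4 0.3 0.3 0.6 0.6 0.8]
z 22 28 jaw -1 -1 37 x [-53.4 -37.9] y [-17.5 -14.3] zmax 28.0
z 22 28 jaw -1 1 54 x [-53.4 -39.3] y [11.7 17.1] zmax 28.0
z 28 36 jaw -1 -1 55 x [-52.9 -38.6] y [-17.4 -14.5] zmax 30.5
z 28 36 jaw -1 1 118 x [-52.7 -37.5] y [13.8 17. ] zmax 30.4
[ 0.12  0.19  1.89  0.39  0.66 -2.36]
shift cm [  4.14 -55.95  -7.25] turn [ -6.91  28.18 -45.16] | 53.7
```

View pics/w2.png

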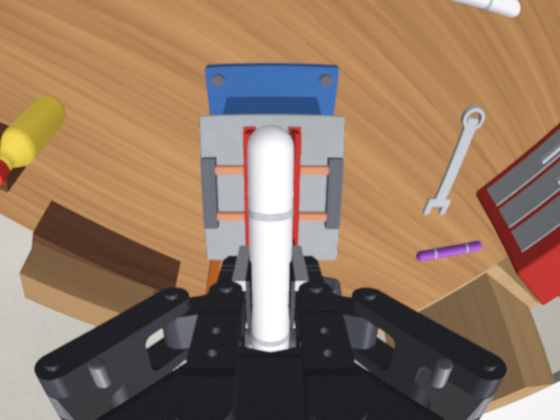

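The finished shaft is held centrally, its lower end at (270,140), clear of the clamp. Next it goes to the green saddle.

Call:
{"op": "jog_arm", "data": {
  "targets": [-4,-3.5,2,0,0,0,-4,-12,2,-6.9,28.2,-45.2,-4,-12,2,-6.9,28.2,-45.2,-4,-12,2,-6.9,28.2,-45.2,4.1,-56,-3,-6.9,28.2,-45.2,4.1,-56,-3,-6.9,28.2,-45.2,4.1,-56,-3,-6.9,28.2,-45.2,4.1,-56,-3,-6.9,28.2,-45.2,4.1,-56,-3,-6.9,28.2,-45.2,4.1,-56,-3,-6.9,28.2,-45.2,4.1,-56,-3,-6.9,28.2,-45.2,4.1,-56,-3,-6.9,28.2,-45.2]
}}

```text
time: 4.88
position: [0.5244, -0.2388, 0.2112]
orientation: [0.079, 0.997, 0.002, -0.003]
contact_force: [0.6, 0.9, -1.7]
width: 0.179
grasp_force: 79.7
```

```bash
python3 - <<'E'
from h import *
st=go([.546,-.351,.17],-9,0);print(st['joint_pos'].round(2),st['position'])
E
```

```text
shift cm [  2.16 -11.22  -4.12] turn [-0.26 -0.28  0.07] | 0.4
[-0.56  0.47  1.43  0.    1.24 -1.97] [ 0.52441225 -0.23876426  0.21121593]
```

Call:
{"op": "jog_arm", "data": {
  "targets": [2,-11,-3.9,0,0,0,2,-11,-3.9,0,0,0,2,-11,-3.9,0,0,0,2,-11,-3.9,0,0,0,2,-11,-3.9,0,0,0,2,-11,-3.9,0,0,0]
}}

```text
time: 5.38
position: [0.544, -0.3466, 0.1725]
orientation: [0.079, 0.997, 0.002, -0.003]
contact_force: [0.8, -0.5, -2.1]
width: 0.186
grasp_force: 79.7
```

```bash
cat > sad.py <<'E'
from h import *
def saddle(s,mask,o,psi,zlo=.04):
    R=clampR(psi,0); Q=(wcloud(s)-np.array(o))@R*1000
    hsv=cv2.cvtColor(s['pixels'],cv2.COLOR_RGB2HSV).astype(int);m=mask(*np.moveaxis(hsv,-1,0))&(abs(Q[...,0])<90)&(abs(Q[...,1])<50)
    for nm,lo,hi in(('plank',8,20),('posts',40,56)):
        k=m&(Q[...,2]>lo)&(Q[...,2]<hi)
        for sx in(-1,1):
            q=Q[k&(Q[...,0]*sx>0)]
            if len(q)>10: print(nm,sx,len(q),'x',np.percentile(q[:,0],[2,98]).round(1),'y',np.percentile(q[:,1],[2,98]).round(1),'z',np.median(q[:,2]).round(1))
E
python3 - <<'E'
from sad import *
s=snap('wrist'); st=arm.sense(); print(st['position'],Ro.from_quat(st['orientation']).as_matrix()[:,1:].round(3).tolist())
saddle(s,lambda H,S,V:(H>65)&(H<95)&(S>80),[.546,-.351,0],-9); save(s,'w3.png')
E
```

```text
[ 0.54428238 -0.34609228  0.17336426] [[0.157, -0.004], [0.988, 0.004], [0.004, -1.0]]
plank -1 877 x [-61.3  -1. ] y [-30.4  17.9] z 16.0
plank 1 733 x [ 0.7 44.2] y [-30.4 -16.5] z 16.1
posts -1 331 x [-51.7 -37.9] y [-26.5 -14.4] z 51.2
posts 1 16 x [41.6 43.1] y [-27.  -24.2] z 44.5
```

View pics/w3.png

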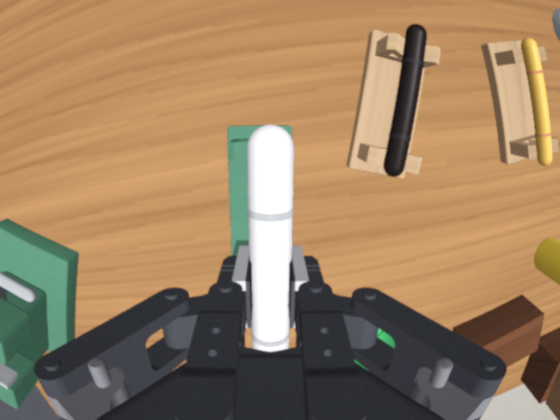

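Wrist view: the green plank's near end is at (260,130), mostly hidden by the held shaft; the blank is at (405,100) and the brass shaft at (537,100). I sidestep to see the green saddle and the blank clear of the shaft.

Call:
{"op": "jog_arm", "data": {
  "targets": [-3,8,3,0,0,0,-3,8,3,0,0,0,-3,8,3,0,0,0,-3,8,3,0,0,0,-3,8,3,0,0,0,-3,8,3,0,0,0]
}}

```text
time: 5.93
position: [0.5146, -0.267, 0.2041]
orientation: [0.079, 0.997, 0.001, -0.002]
contact_force: [-0.2, -0.9, -3.0]
width: 0.184
grasp_force: 79.9
```

```bash
cat >> sad.py <<'E'
def green(H,S,V): return (H>65)&(H<95)&(S>80)
def black(H,S,V): return V<55
def wood(H,S,V): return (V>150)&(S<150)&(H>5)&(H<25)
E
python3 - <<'E'
from sad import *
s=snap('wrist'); st=arm.sense(); print(st['position'])
saddle(s,green,[.546,-.351,0],-9)
hsv=cv2.cvtColor(s['pixels'],cv2.COLOR_RGB2HSV).astype(int);H,S,V=np.moveaxis(hsv,-1,0)
o=np.array([.4765,-.2245,.048]);R=clampR(-18,0);Q=(wcloud(s)-o)@R
shaft(s,black(H,S,V)&(abs(Q[...,0])<.08)&(abs(Q[...,1])<.03)&(Q[...,2]>-.02),(0,0,560,420),o,R)
saddle(s,wood,[o[0],o[1],0],-18)
E
```

```text
[ 0.51446414 -0.26737202  0.2036953 ]
plank -1 2144 x [-62.1  -0.9] y [-28.7  23.1] z 16.1
plank 1 1912 x [ 0.9 50.8] y [-28.6  23.1] z 16.2
posts -1 680 x [-52.  -37.8] y [-24.3  19.2] z 48.6
posts 1 510 x [41.6 54. ] y [-24.4  18.9] z 47.9Traceback (most recent call last):
  File "<stdin>", line 6, in <module>
  File "h.py", line 40, in shaft
    f=np.polyfit(*mids.T,1)
TypeError: polyfit() missing 2 required positional arguments: 'y' and 'deg'
```

Call:
{"op": "jog_arm", "data": {
  "targets": [3.2,-8.65,-5,0,0.2,0.1,3.2,-8.65,-5,0,0.2,0.1,3.2,-8.65,-5,0,0.2,0.1,3.2,-8.65,-5,0,0.2,0.1,3.2,-8.65,-8,0,0.2,0.1,3.2,-8.65,-11,0,0.2,0.1,3.2,-8.65,-13,0,0.2,0.1,3.2,-8.65,-14,0,0.2,0.1,3.2,-8.65,-14.5,0,0.2,0.1,3.2,-8.65,-14.5,0,0.2,0.1,3.2,-8.65,-14.5,0,0.2,0.1]
}}

```text
time: 6.9
position: [0.5468, -0.354, 0.0599]
orientation: [0.078, 0.997, 0.001, -0.003]
contact_force: [0.3, -0.6, -3.6]
width: 0.184
grasp_force: 79.8
```

```bash
python3 - <<'E'
from h import *
st=go([.5465,-.354,.0485],-9,0);print(st['contact_force'].round(1),st['torque'].round(2))
E
```

```text
shift cm [-0.03  0.   -1.14] turn [-0.13 -0.35 -0.01] | 0.4
[ 0.3 -0.6 -3.6] [-0.   -0.04 -0.03]
```

Call:
{"op": "jog_arm", "data": {
  "targets": [0,0,-0.3,0,0.2,0,0,0,-0.6,0,0.3,0,0,0,-0.8,0,0.3,0,0,0,-1.0,0,0.3,0,0,0,-1.1,0,0.3,0,0,0,-1.2,0,0.3,0,0,0,-1.2,0,0.3,0]
}}

```text
time: 7.48
position: [0.547, -0.3556, 0.0499]
orientation: [0.078, 0.997, -0.001, -0.005]
contact_force: [-3.4, -2.6, 10.7]
width: 0.183
grasp_force: 81.5
```

Call:
{"op": "jog_arm", "data": {
  "targets": [0,-0.15,0,0,0,0,0,-0.15,-0.1,0,0,0,0,-0.15,-0.1,0,0,0,0,-0.15,-0.1,0,0,0]
}}

```text
time: 7.82
position: [0.547, -0.3557, 0.0498]
orientation: [0.078, 0.997, -0.0, -0.005]
contact_force: [-6.1, 3.3, 18.1]
width: 0.183
grasp_force: 82.3
```

Call:
{"op": "jog_arm", "data": {
  "targets": [0,0.07,0.15,0,0,0,0,0.07,0.15,0,0,0,0,0.07,0.15,0,0,0]
}}

```text
time: 8.07
position: [0.547, -0.3557, 0.0499]
orientation: [0.078, 0.997, -0.0, -0.005]
contact_force: [-3.2, -1.6, 11.2]
width: 0.175
grasp_force: 81.0
```

Call:
{"op": "jog_arm", "data": {
  "targets": [0,0,0,0,0,0,0,0,0,0,0,0,0,0,0,0,0,0,0,0,0,0,0,0,0,0,0,0,0,0,0,0,0,0,0,0,0,0,0,0,0,0],
  "hand": -1
}}

```text
time: 8.65
position: [0.5462, -0.3542, 0.0471]
orientation: [0.078, 0.997, 0.001, -0.007]
contact_force: [0.2, 0.1, -0.5]
width: 1.0
grasp_force: 0.0
```

Call:
{"op": "jog_arm", "data": {
  "targets": [0,0,2,0,0,0,0,0,6,0,0,0,0,0,10,0,0,0,-5,4,13,0,0,-4,-9,8,13,0,0,-9,-9,8,13,0,0,-9,-9,8,13,0,0,-9,-9,8,13,0,0,-9]
}}

```text
time: 9.32
position: [0.4548, -0.2728, 0.178]
orientation: [0.156, 0.988, 0.002, -0.007]
contact_force: [0.3, -0.4, 0.7]
width: 1.001
grasp_force: 0.0
```

```bash
python3 - <<'E'
from sad import *
s=snap('wrist'); st=arm.sense(); print(st['position']); save(s,'w4.png')
hsv=cv2.cvtColor(s['pixels'],cv2.COLOR_RGB2HSV).astype(int);H,S,V=np.moveaxis(hsv,-1,0);W=wcloud(s)
o=np.array([.4765,-.2245,.048]);R=clampR(-18,0);Q=(W-o)@R
def fit(m,nm):
    q=W[m]; c=q.mean(0);a=np.linalg.svd(q[:,:2]-c[:2],full_matrices=False)[2][0];t=(q[:,:2]-c[:2])@a
    t0,t1=np.percentile(t,[.3,99.7]); print(nm,m.sum(),'mid',(c[:2]+a*(t0+t1)/2).round(4),'yaw',((np.degrees(np.arctan2(a[1],a[0]))+90)%180-90).round(2),'len',(t1-t0).round(4),'top z',np.percentile(q[:,2],95).round(4))
fit((V<60)&(abs(Q[...,0])<.085)&(abs(Q[...,1])<.03)&(Q[...,2]>-.005)&(Q[...,2]<.02),'blank')
saddle(s,wood,[o[0],o[1],0],-18)
g=np.array([.5475,-.354,.048]);Q=(W-g)@clampR(-9,0)
fit((S<50)&(V>150)&(abs(Q[...,0])<.085)&(abs(Q[...,1])<.03)&(abs(Q[...,2])<.02),'finished')
saddle(s,green,[.5475,-.354,0],-9)
E
```

```text
[ 0.4563114  -0.2742608   0.17805933]
blank 2498 mid [ 0.4734 -0.2256] yaw -17.99 len 0.1221 top z 0.0586
plank -1 1966 x [-61.3  -1. ] y [-27.9  26.7] z 16.0
plank 1 1801 x [ 0.9 62.1] y [-28.1  26.7] z 16.1
posts -1 755 x [-55.4 -14.1] y [-23.7  23. ] z 51.0
posts 1 667 x [13.5 56.7] y [-23.4  22.6] z 50.4
finished 1771 mid [ 0.532  -0.3511] yaw -8.25 len 0.1011 top z 0.0585
plank -1 1481 x [-64.8  -1.3] y [-26.2  26.1] z 16.0
plank 1 971 x [ 0.7 56.2] y [-26.6  26. ] z 16.2
posts -1 515 x [-54.4 -40.4] y [-22.2  22. ] z 50.4
posts 1 123 x [39.2 43.4] y [-22.6  21.4] z 44.9
```

View pics/w4.png

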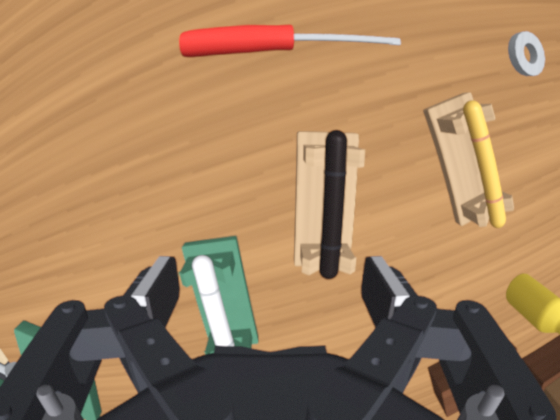

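The finished shaft lies in the green saddle (205,262 to 228,345), and the blank is in view from (336,135) to (330,275). Next I grasp the blank.

```bash
python3 - <<'E'
from h import *
st=go([.4734,-.2256,.048],-18,0)
E
```

```text
shift cm [  1.71   4.87 -13.01] turn [-0.24 -0.62 -0.04] | 0.7
```

Call:
{"op": "jog_arm", "data": {
  "targets": [1.7,4.9,-2,-0.2,-0.6,0,1.7,4.9,-4,-0.2,-0.6,0,1.7,4.9,-6,-0.2,-0.6,0,1.7,4.9,-8.5,-0.2,-0.6,0,1.7,4.9,-11,-0.2,-0.6,0,1.7,4.9,-12.5,-0.2,-0.6,0,1.7,4.9,-13,-0.2,-0.6,0,1.7,4.9,-13,-0.2,-0.6,0,1.7,4.9,-13,-0.2,-0.6,0]
}}

```text
time: 10.12
position: [0.4741, -0.2261, 0.0475]
orientation: [0.156, 0.988, 0.001, -0.001]
contact_force: [-0.2, -0.1, 0.5]
width: 0.999
grasp_force: 0.0
```

```bash
python3 - <<'E'
from h import *
st=go([.4734,-.2256,.048],-18,0);print(st['contact_force'])
E
```

```text
shift cm [-0.07  0.05  0.05] turn [-0.08 -0.05 -0.01] | 0.1
[-0.20422311 -0.14640334  0.49184197]
```

Close, lift, then look.

Call:
{"op": "jog_arm", "data": {
  "targets": [0,0,0,0,0,0,0,0,0,0,0,0,0,0,0,0,0,0,0,0,0,0,0,0,0,0,0,0,0,0,0,0,0,0,0,0,0,0,0,0,0,0,0,0,0,0,0,0],
  "hand": 1,
  "grip_force": 100
}}

```text
time: 10.78
position: [0.4737, -0.2241, 0.0479]
orientation: [0.157, 0.988, 0.002, -0.001]
contact_force: [1.3, 6.7, 5.3]
width: 0.18
grasp_force: 97.4
```

Call:
{"op": "jog_arm", "data": {
  "targets": [0,0,0.5,0,0,0,0,0,2,0,0,0,0,0,5,0,0,0,0,0,9,0,0,0,0,0,13,0,0,0,0,2,17,0,0,0,0,2,17,0,0,0,0,2,17,0,0,0]
}}

```text
time: 11.45
position: [0.4739, -0.2052, 0.2198]
orientation: [0.156, 0.988, -0.0, 0.001]
contact_force: [0.3, -0.5, -2.4]
width: 0.177
grasp_force: 97.8
```

```bash
cat > held.py <<'E'
from h import *
# held black shaft in tool-aligned frame, from contour against the background
s=snap('wrist'); st=arm.sense(); R=Ro.from_quat(st['orientation']).as_matrix(); F=np.c_[-R[:,0],R[:,1],-R[:,2]]
Q=(wcloud(s)-st['position'])@F*1000; V=s['pixels'].max(-1)
m=(V<70)&(abs(Q[...,1])<13)&(abs(Q[...,2])<14)&(Q[...,0]<-15)
q=Q[m]; print(m.sum(),'near end x',np.percentile(q[:,0],[.2,1]).round(1),'y',q[:,1].mean().round(2))
t=q[(q[:,0]<-20)&(q[:,0]>-60)]
b=np.array([[x,np.percentile(t[abs(t[:,0]-x)<3][:,2],90),(t[abs(t[:,0]-x)<3][:,1].min()+t[abs(t[:,0]-x)<3][:,1].max())/2] for x in range(-55,-22,5)])
print('top z',b[:,1].round(1),'pitch',np.degrees(np.polyfit(b[:,0],b[:,1],1)[0]).round(2),'y',b[:,2].round(1))
G=ORG; Rc=clampR(); go(G+.13*Rc[:,2],PSI,28); print(st['position'])
E
python3 held.py
```

```text
4758 near end x [-61.5 -60.8] y 0.37
top z [11.5 12.  12.1 12.1 12.1 12.  12.2] pitch 0.93 y [0.3 0.4 0.6 0.4 0.4 0.4 0.3]
shift cm [ 1.85 40.48  3.82] turn [  4.84 -28.76  53.99] | 61.4
[ 0.47302039 -0.20505752  0.21763503]
```

```bash
python3 - <<'E'
from h import *
s=load('wrist'); st=arm.sense(); R=Ro.from_quat(st['orientation']).as_matrix(); F=np.c_[-R[:,0],R[:,1],-R[:,2]]
V=s['pixels'].max(-1); Q=(wcloud(s)-st['position'])@F*1000
for zz in(0,.0015): shaft(s,(V<70)&(abs(Q[...,1])<14)&(Q[...,2]>-12)&(Q[...,2]<16)&(Q[...,0]<-15),(150,90,400,420),st['position'],F,zz)
E
```

```text
n 4758 x ends -61.2 -9.0 y at0 0.4 slope deg -0.03 rect [-35.1   0.4] [17.5 52.2] mids [0.4 0.6 0.4 0.4 0.4 0.4]
n 4758 x ends -61.3 -9.8 y at0 0.4 slope deg -0.05 rect [-35.5   0.4] [17.3 51.6] mids [0.4 0.6 0.4 0.4 0.4]
```

Call:
{"op": "jog_arm", "data": {
  "targets": [-6,14,4,4.8,-28.8,54,-6,14,4,4.8,-28.8,54,-6,14,4,4.8,-28.8,54,-6,14,4,4.8,-28.8,54,-6,34,4,4.8,-28.8,54,-6,34,4,4.8,-28.8,54,-6,34,4,4.8,-28.8,54,-6,34,4,4.8,-28.8,54,-6,34,4,4.8,-28.8,54,-6,34,4,4.8,-28.8,54,-6,34,4,4.8,-28.8,54,-6,34,4,4.8,-28.8,54]
}}

```text
time: 12.5
position: [0.4127, 0.1343, 0.2559]
orientation: [-0.309, 0.92, 0.077, 0.228]
contact_force: [0.7, -0.3, -1.1]
width: 0.182
grasp_force: 98.2
```

```bash
python3 - <<'E'
from h import *
R=clampR()
st=go(ORG+.13*R[:,2],PSI,28);go(ORG+.09*R[:,2],PSI,28);print(st['position'],st['joint_pos'].round(2))
E
```

```text
shift cm [ 7.88  6.54 -0.  ] turn [ 0.05 -0.2   0.04] | 0.2
shift cm [ 9.38  7.68 -3.54] turn [ 0.05 -0.2   0.04] | 0.2
[0.41271668 0.13429131 0.25588994] [-0.08 -0.04  2.08  0.46  0.79 -2.58]
```

Call:
{"op": "jog_arm", "data": {
  "targets": [9.15,7.45,-3.7,0,-0.2,0,9.15,7.45,-3.7,0,-0.2,0,9.15,7.45,-3.7,0,-0.2,0,9.15,7.45,-3.7,0,-0.2,0,9.15,7.45,-3.7,0,-0.2,0,9.15,7.45,-3.7,0,-0.2,0,9.15,7.45,-3.7,0,-0.2,0]
}}

```text
time: 13.08
position: [0.5044, 0.2079, 0.2202]
orientation: [-0.309, 0.92, 0.076, 0.23]
contact_force: [-0.8, 0.4, -3.1]
width: 0.179
grasp_force: 98.2
```

```bash
cat > pre.py <<'E'
from h import *
s=snap('wrist'); st=arm.sense(); R=Ro.from_quat(st['orientation']).as_matrix(); F=np.c_[-R[:,0],R[:,1],-R[:,2]]
C=clampR(); tcp=(st['position']-ORG)@C*1000; print('tcp in clamp',tcp.round(1))
V=s['pixels'].max(-1); W=wcloud(s); Q=(W-st['position'])@F*1000
m=(V<70)&(abs(Q[...,1])<13)&(Q[...,2]>-12)&(Q[...,2]<16)&(Q[...,0]<-15)&(Q[...,0]>-80)
v,u=np.where(m); P=(wplane(s,np.c_[u,v],st['position'],F[:,2])-ORG)@C*1000
print('blank low end x in clamp',P[:,0].min().round(1),'y',P[P[:,0]<-40][:,1].mean().round(1))
jaws(s)
t=ORG+C@np.array([-.0035,-.0004,0]); go(t+.02*C[:,2],PSI,28); go(t,PSI,28)
E
python3 pre.py
```

```text
tcp in clamp [-3.  -1.2 91.8]
blank low end x in clamp -65.5 y -1.3
z 22 28 jaw -1 -1 39 x [-53.3 -37.9] y [-17.3 -14.8] zmax 28.0
z 22 28 jaw -1 1 93 x [-53.3 -38.2] y [12.  16.7] zmax 28.0
z 28 36 jaw -1 -1 77 x [-52.9 -38.2] y [-17.2 -14.7] zmax 30.1
z 28 36 jaw -1 1 131 x [-52.9 -38. ] y [13.1 16.6] zmax 30.5
shift cm [ 2.6   2.08 -6.36] turn [0.02 0.2  0.13] | 0.2
shift cm [ 3.34  2.64 -8.13] turn [0.02 0.2  0.13] | 0.2
```

Call:
{"op": "jog_arm", "data": {
  "targets": [0.8,0.7,-2.0,0,0.2,0.1,1.6,1.3,-4.0,0,0.2,0.1,2.2,1.7,-5.3,0,0.2,0.1,2.55,2.05,-6.2,0,0.2,0.1,2.55,2.05,-6.2,0,0.2,0.1,2.55,2.05,-6.2,0,0.2,0.1]
}}

```text
time: 13.63
position: [0.5301, 0.2293, 0.1588]
orientation: [-0.31, 0.92, 0.077, 0.229]
contact_force: [-0.7, 0.1, -1.8]
width: 0.176
grasp_force: 98.1
```

```bash
cat > ins.py <<'E'
from h import *
C=clampR();st=arm.sense();print('tcp',((st['position']-ORG)@C*1000).round(1),'F clamp',(st['contact_force']@C).round(1),'T',st['torque'].round(2))
go(ORG+C@np.array([-.003,-.0006,0]),PSI,28)
E
python3 ins.py
```

```text
tcp [-2.6  0.2 21.4] F clamp [-1.3  0.5 -1.3] T [-0.05  0.13 -0.09]
shift cm [ 0.82  0.52 -1.91] turn [ 0.01 -0.01 -0.05] | 0.0
```

Call:
{"op": "jog_arm", "data": {
  "targets": [0.1,0.05,-0.3,0,0,0,0.2,0.15,-0.6,0,0,0,0.35,0.2,-0.9,0,0,0,0.5,0.3,-1.2,0,0,0,0.6,0.4,-1.5,0,0,0,0.7,0.45,-1.7,0,0,0,0.8,0.5,-1.9,0,0,0,0.8,0.5,-1.9,0,0,0]
}}

```text
time: 14.3
position: [0.5385, 0.2349, 0.1391]
orientation: [-0.31, 0.919, 0.077, 0.229]
contact_force: [3.4, 1.3, -2.6]
width: 0.172
grasp_force: 98.0
```

```bash
python3 ins.py
```

```text
tcp [-3.  -0.4 -0.6] F clamp [ 1.8 -1.  -3.9] T [ 0.15 -0.09 -0.1 ]
shift cm [-0.01 -0.04  0.06] turn [-0.   -0.01 -0.07] | 0.1
```

Call:
{"op": "jog_arm", "data": {
  "targets": [0.03,0.02,-0.1,0,0,0,0.07,0.05,-0.2,0,0,0,0.1,0.08,-0.3,0,0,0,0.1,0.08,-0.3,0,0,0,0.1,0.08,-0.3,0,0,0]
}}

```text
time: 14.72
position: [0.5387, 0.2351, 0.1386]
orientation: [-0.31, 0.919, 0.077, 0.23]
contact_force: [-16.0, -11.8, 24.8]
width: 0.178
grasp_force: 102.2
```

```bash
python3 ins.py
```

```text
tcp [-3.  -0.3 -1.2] F clamp [-5.9  0.3 31.3] T [-0.63  1.05 -0.04]
shift cm [-0.03 -0.06  0.11] turn [-0.01  0.1  -0.11] | 0.1
```

Call:
{"op": "jog_arm", "data": {
  "targets": [-0.05,-0.04,0.15,0,0,0,-0.07,-0.05,0.2,0,0,0,-0.07,-0.05,0.2,0,0,0]
}}

```text
time: 14.97
position: [0.5385, 0.235, 0.1387]
orientation: [-0.31, 0.919, 0.077, 0.229]
contact_force: [-4.6, -3.5, 7.8]
width: 0.175
grasp_force: 99.5
```

```bash
python3 ins.py; python3 - <<'E'
from h import *
s=snap('wrist'); jaws(s)
V=s['pixels'].max(-1);C=clampR();Q=(wcloud(s)-ORG)@C*1000
m=(V<70)&(abs(Q[...,1])<12)&(Q[...,2]>-12)&(Q[...,2]<16)&(Q[...,0]<-20)&(Q[...,0]>-75)
v,u=np.where(m);P=(wplane(s,np.c_[u,v],ORG,C[:,2])-ORG)@C*1000;print('end x',P[:,0].min().round(1))
for a,b in((-62,-56),(-35,-20)):
    k=m&(Q[...,0]>a)&(Q[...,0]<b)
    if k.sum()>5: print(a,b,k.sum(),'top z',np.percentile(Q[k][:,2],90).round(1))
save(s,'w5.png',(120,60,430,330),2)
E
```

```text
tcp [-3.1 -0.3 -1.1] F clamp [-1.5 -0.   9.6] T [-0.18  0.36  0.03]
shift cm [-0.01 -0.05  0.1 ] turn [ 0.01  0.01 -0.08] | 0.1
z 12 22 jaw -1 -1 827 x [-53.5 -38.4] y [-19.   -8.6] zmax 22.0
z 12 22 jaw -1 1 837 x [-53.5 -38.4] y [ 8.  18.1] zmax 22.0
z 22 28 jaw -1 -1 734 x [-53.6 -38. ] y [-19.7 -13. ] zmax 28.0
z 22 28 jaw -1 1 730 x [-53.6 -38.1] y [12.6 19.2] zmax 28.0
z 28 36 jaw -1 -1 480 x [-53.2 -38.5] y [-19.5 -15.9] zmax 30.8
z 28 36 jaw -1 1 472 x [-53.1 -38.6] y [15.2 18.9] zmax 30.6
end x -65.3
-62 -56 678 top z 8.6
-35 -20 1093 top z 8.7
```

View pics/w5.png

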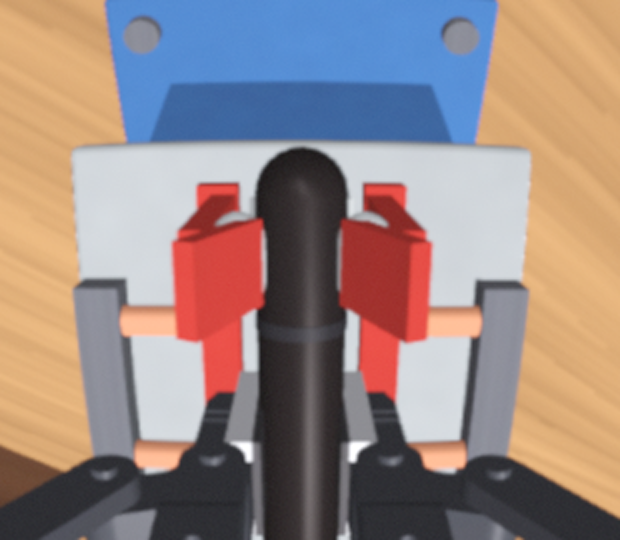

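The crop shows the blank under both near noses (240,260 and 365,260), level with the rests and square, its end at (302,150). Release now and back out along the mouth axis.

Call:
{"op": "jog_arm", "data": {
  "targets": [0,0,0,0,0,0,0,0,0,0,0,0,0,0,0,0,0,0,0,0,0,0,0,0,0,0,0,0,0,0,0,0,0,0,0,0,0,0,0,0,0,0],
  "hand": -1
}}

```text
time: 15.6
position: [0.5384, 0.2351, 0.1382]
orientation: [-0.31, 0.919, 0.077, 0.229]
contact_force: [-0.8, 0.7, 0.4]
width: 0.997
grasp_force: 0.0
```

Call:
{"op": "jog_arm", "data": {
  "targets": [-0.4,-0.3,0.9,0,0,0,-1.5,-1.1,3.5,0,0,0,-3.0,-2.3,7.1,0,0,0,-4.4,-3.4,10.5,0,0,0,-4.4,-3.4,10.5,0,0,0,-4.4,-3.4,10.5,0,0,0]
}}

```text
time: 16.1
position: [0.4948, 0.2006, 0.2464]
orientation: [-0.31, 0.919, 0.076, 0.232]
contact_force: [-0.7, 0.3, -0.4]
width: 1.001
grasp_force: 0.0
```

```bash
python3 - <<'E'
from h import *
s=snap('wrist'); jaws(s)
V=s['pixels'].max(-1);C=clampR();Q=(wcloud(s)-ORG)@C*1000
m=(V<70)&(abs(Q[...,1])<12)&(Q[...,2]>-12)&(Q[...,2]<16)&(abs(Q[...,0])<75)
shaft(s,m,(0,0,560,420),ORG,C)
for a,b in((-60,-56),(-35,-5),(5,35),(56,60)):
    k=m&(Q[...,0]>a)&(Q[...,0]<b)&(abs(Q[...,1])<4)
    if k.sum()>5: print(a,b,k.sum(),'top z',np.percentile(Q[k][:,2],90).round(1))
t=snap('top'); A=cv2.resize(t['pixels'][180:265,200:300],(400,340),interpolation=2);B=cv2.resize(t['pixels'][195:280,370:470],(400,340),interpolation=2)
cv2.imwrite('pics/fin.png',np.hstack([A,B])[...,::-1])
E
```

```text
z 12 22 jaw -1 -1 155 x [-52.8 -38.8] y [-13.4  -8.8] zmax 22.0
z 12 22 jaw -1 1 147 x [-52.8 -38.8] y [ 8.3 12.9] zmax 21.9
z 12 22 jaw 1 -1 171 x [38.6 53.5] y [-21.1  -9.3] zmax 22.0
z 12 22 jaw 1 1 163 x [38.5 53.3] y [ 8.2 20.6] zmax 21.8
z 22 28 jaw -1 -1 136 x [-53.3 -37.5] y [-19.7 -13.3] zmax 28.0
z 22 28 jaw -1 1 141 x [-53.2 -37.9] y [12.7 19.2] zmax 28.0
z 22 28 jaw 1 -1 111 x [38.6 53.8] y [-20.2 -13.6] zmax 28.0
z 22 28 jaw 1 1 111 x [38.6 52.9] y [12.6 19.5] zmax 28.0
z 28 36 jaw -1 -1 110 x [-53.1 -38.2] y [-19.7 -16.2] zmax 30.6
z 28 36 jaw -1 1 107 x [-53.1 -37.7] y [15.6 19. ] zmax 30.3
z 28 36 jaw 1 -1 80 x [38.8 53.5] y [-20.  -16.3] zmax 30.3
z 28 36 jaw 1 1 73 x [38.7 52.8] y [15.7 19.2] zmax 30.5
n 2689 x ends -64.7 64.8 y at0 -0.3 slope deg -0.03 rect [ 0.1 -0.3] [129.6  16.1] mids [-0.6  0.2 -0.5 -0.1 -0.1 -0.1 -0.3 -0.3 -0.3 -0.3 -0.6 -0.1]
-60 -56 66 top z 9.0
-35 -5 429 top z 9.3
5 35 265 top z 9.3
56 60 34 top z 8.6
```

View pics/fin.png

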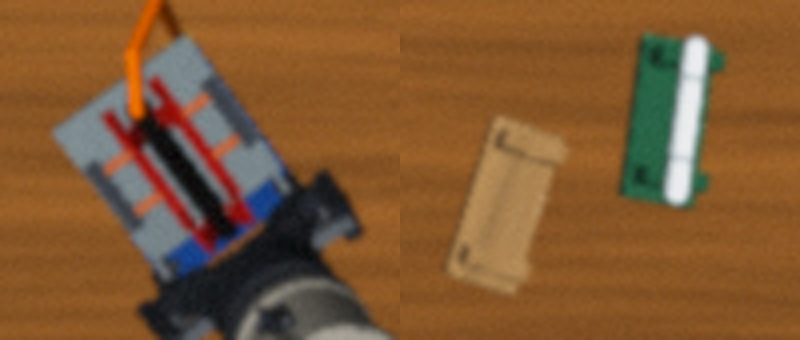

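The left crop shows the black blank seated in the clamp at (185,170). The right crop shows the finished shaft in the V posts at (688,120), centred between the post ends (650 to 722), with saddle A empty. One numeric check, then I hand in.

```bash
python3 - <<'E'
from h import *
s=load('top');h=cv2.cvtColor(s['pixels'],cv2.COLOR_RGB2HSV).astype(int);k=(h[...,1]<70)&(h[...,2]>150);k[:195]=0;k[260:]=0;k[:,:420]=0;k[:,460:]=0
v,u=np.where(k);W=onplane(s,np.c_[u,v],.05)[:,:2]*1000;q=(W-[547.5,-354])@clampR(-9,0)[:2,:2]
print(cv2.minAreaRect(q.astype(np.float32)), q.min(0),q.max(0))
if abs(q.mean(0)).max()<8: print(arm.hand_in())
E
```

```text
((-0.8583755493164062, -2.5761852264404297), (19.35258674621582, 128.3662567138672), 89.60946655273438) [-65.01195984 -12.3371418 ] [63.30685125  7.27074595]
the job is handed in; nothing more can be done
None
```

The finished shaft is in the green saddle. The blank is in the clamp, fully home and centred to within about 1 mm, both jaws closed before I let go. The job was handed in at about 16 s; I saw nothing else disturbed, though I did not check every other item on the bench.

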